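# Tip the drained test tube rack onto its feet and park it

## Robot

A 6-joint arm with a two-finger parallel gripper is mounted at the origin on a cart in front of the work surface, level with it; the furniture and walls round the work are solid. World frame = base frame: x ahead of the robot, y to its left, z up, the work surface at z = 0. Lengths are in m, angles in degrees, forces in N, time in s.
With the tool pointing down it reaches from about 0.275 to 0.825 m from the base axis. Payload 4.9 kg.
Tool frame: the origin (TCP) lies on the mounting face of the last link; the fingertips stand 173 mm ahead of it and the grasp point (between the pads) lies 155 mm ahead of it; z points along the fingers, y is the line along which they close (so a half turn about z gives the same grasp; the last joint's range is limited). The gripper opens to 85 mm and grips with 20 to 120 N. Pads are 22 mm wide; open, the fingers measure 114 mm over their backs; the gripper's body (76 mm by 85 mm) begins 54 mm behind the grasp point. The pads swing forward as they close: fully open they stand 13 mm farther back than shut.
Start: joints at [-76.559, 18.69, -11.035, 60.275, 0, 82.311], TCP at [0.198, -0.513, 0.405] pointing down, gripper open.
Joint ranges: [-152.03, 152.03], [-55.5, 102.48], [-74.3, 77.21], [-110.64, 120.58], [-84.22, 78.4], [-180, 180]. Speed limits (degrees/s): [147.25, 147.25, 180, 180, 180, 180].

## Interface

Orientations are given as a 3x3 rotation matrix whose columns are the frame's x, y, z axes.
In Python, from workcell import state, get_image, calibration, sign_off, masks_of gives the robot as it stands.
- The arm moves only by the tool move_arm, never from a script. Its arguments are lists of equal length, an entry for each row: "grip": the gripper's target within -1 to 1 (fully open at 1, half-way at 0, shut at -1); "delta_pos": the shift along the tool's x, y, z in cm, a list of three; "yaw": the turn about the tool's z in rad. A call has 1 to 20 rows; each row is the pose to reach, as a shift and turn from the pose commanded when the call began, along the tool's axes at that moment; what a row does not reach only later rows make up. A row lasts 1/8 s, in which the tool goes at most 62.5 mm and 10.7 degrees, less where a joint would pass 70% of its speed; a pose out of reach is approached as far as the arm can. A call with a gripper value outside its range is refused whole. The fingers move at their own pace and stop on an object; the grip force is fixed at half the most. Time passes only in rows, so rows that repeat a pose let the fingers close. It gives the time, the measured TCP pose, the force, the opening and the grip force at its end, in the units of the state.
- state(): the state, without advancing time (a new reading comes with each control period).
- get_image(name): name is "scene" or "side" or "wrist"; returns (picture, depth): 384x512x3 uint8, red, green, blue; 384x512 float32, m along the optical axis (not along the pixel's ray), 0 where there is no reading.
- calibration(name): a dict with "fx", "fy", "cx", "cy" (pixels), "extrinsics" (4x4, takes a point from world to camera coordinates). Camera axes: x right, y down, z forward; pixel columns grow to the right and rows downward; lengths in m; the calibration is good to about 2 mm. A picture is of the moment at which its call begins: read the wrist's pose just before it. calibration takes no time and is no camera call; for the wrist camera it gives the pose at the moment of the call.
- sign_off(): hands the job in; it is judged then, once.
Trained networks look in the newest picture that a camera, given by its name, has taken for a name from the list of things; names that differ only in an ending like _2 or _b are one class to them, and where a whole thing is asked for, a point or a joint stands for the part that bears it (a point fixed in the world has none). Each returns a list of dicts, best first, with "score" (0 to 1); they miss things now and then, are a little off and sometimes report something else, mostly with a low value. They report only what shows in the picture. A call takes as long as a camera call. They do not tell look-alikes from the thing itself.
- masks_of(camera, query): "mask" (384x512 bool, what is visible of it) and "xy" ([column, row] in pixels, amid what is visible of it).
The state is a dict: "time_s": time; "qpos": joint angles; "dq": joint speeds; "joint_efforts": joint torques, N m; "ee_pos": TCP position; "orientation": TCP orientation; "force": force on the tool from outside, world axes, zero at the start; "wrist_torque": the same for the moment, N m; "grip_width": finger opening in m; "grasp_force": force on a finger pad.
Only numpy, scipy, OpenCV 4.12 (cv2) and the standard library are available. Lean on these libraries where they do the work, as an engineer would, in place of code of your own. Each camera call takes 0.05 s, during which the arm holds its last target. There are 200 camera calls.

## Task

The empty test tube rack was left standing on one end to drain. Push it over near its top so that it comes down on its feet (not on its top or a side), then gently push it back along the bench until its whole long side lies flush against the front of the low aluminium bar, within the bar's length. Only push the rack, never lift or carry it, and leave the bottles and other things standing around undisturbed.

Things in the scene. Friction and masses are not known exactly. Their poses are not given: they have to be found in the camera images.
- rack: Loose empty blue plastic test tube rack, 0.22 kg, 60 (x) x 190 (y) x 76 mm (z): two end plates (60 x 76, 4 thick; lower edges are the feet) and three shelves at z 10-14 (50 wide), 32-36 and 58-62 (54 wide). Origin: centre of the underside; z points from feet to the hole-pierced top, y along the length. At the start it stands on its -y end: y up, z level, origin 95 mm up in the plane of the feet.
- rack_heel (a point): Middle of the feet edge of the end plate that the rack stands on at the start (rack frame 0, -95, 0 mm). Pushed near its top on the holes side, towards its -z, the rack pivots on this edge; the pushed top edge rises from 190 to 205 mm (move with its arc or leave it room to slide up); past balance at 22 degrees (top moved about 75 mm) it falls onto its feet, reaching 190 mm ahead of this edge
- rack_toe (a point): Middle of the feet edge of the other end plate (rack frame 0, +95, 0 mm): 190 mm up at the start, on the bench when the rack is on its feet. With its feet down the rack slides when pushed low (about 30 to 40 mm up, on the middle shelf edge); pushed high it may tip over
- back_heel (a point): Point on the long side (rack's -x side) that goes against the bar, on the outer edge of the end plate that is at the bottom at the start (rack frame -30, -93, 20 mm). The end plates stand out 3 mm beyond the shelves on this side
- back_toe (a point): The same on the other end plate (rack frame -30, +93, 20 mm)
- bar: Plain aluminium bar fixed to the bench, 20 (its x) x 280 (its y) x 40 mm high, black end caps, two screwed lugs behind. Origin: centre of its underside; x points away from the robot, its front face is the plane x = -10 mm, y runs along it to the left
- amber_bottle: Bystander: amber bottle, 62 mm diameter, 126 high, standing behind the bar; origin centre of the underside
- powder_jar: Bystander: low wide jar with a screw lid as wide as the jar, 65 mm diameter, 80 high, standing behind the bar; origin centre of the underside
- beaker_3: Bystander: glass beaker, 62 x 72 x 72 mm high, left of the rack; origin centre of the underside
- crucible_1: Bystander: open ceramic crucible, 48 mm diameter, 42 high, left of the rack; origin centre of the underside
- vial_1: Bystander: small capped vial, 21 mm diameter, 49 high, left of the rack; origin centre of the underside
- timer: Bystander: bench timer lying flat, 62 x 66 x 19 mm, far left of the rack; origin centre of the underside
Things that resemble listed ones, but are neither listed nor needed, are in the scene too. There is more than one size of the rack; the job needs the larger.

How it is judged:
By the outcome, as a careful person would: the job done as asked, in the order asked, and still so for the second after the job is handed in, with the robot touching nothing.
It also fails if it takes over 48 s, if anything falls off the work surface, if the arm or the gripper's body presses on something with over 40 N, if the wrist force passes 120 N, or if a joint passes its speed limit or range.

## Working session

There is one attempt and no reset: what is moved stays moved. The work goes in short steps, Python scripts to look and compute and a tool call to move; the robot and the scene stay as the last step left them, time stands still between calls to the robot, and variables do not carry over. Pictures are saved under pics/ and viewed, at most 10 in all, crops included, and the job is handed in when it is done.

Besides the shell and the picture viewer there is one more tool, called after "Call:" by a JSON object that holds its "name" and its "arguments", one argument or row to a line. move_arm: Moves the arm, as the interface text tells. Its arguments: {"type":"object","properties":{"grip":{"type":"array"},"delta_pos":{"type":"array"},"yaw":{"type":"array"}},"required":["grip","delta_pos","yaw"]}

```bash
mkdir -p pics
cat > h.py <<'E'
import numpy as np,cv2
from workcell import *
def world(name,depth,mask=None):
    c=calibration(name);v,u=np.indices(depth.shape)
    P=np.stack([(u-c['cx'])/c['fx']*depth,(v-c['cy'])/c['fy']*depth,depth],-1)
    E=np.array(c['extrinsics']);W=(P-E[:3,3])@E[:3,:3]
    W[depth<=0]=np.nan
    return W
def save(n,im): cv2.imwrite('pics/'+n,np.ascontiguousarray(im[...,::-1]))
E
python3 - <<'E'
from h import *
np.set_printoptions(precision=3,suppress=True)
s=state();print(s['ee_pos'],s['orientation'],s['time_s'])
for cam in ['scene','side']:
    im,d=get_image(cam);save(cam+'0.png',im);W=world(cam,d)
    np.save(cam+'W.npy',W)
    for q in ['rack','bar','amber_bottle','powder_jar','beaker_3','crucible_1','vial_1','timer']:
        for r in masks_of(cam,q)[:4]:
            if r['score']<.25: continue
            p=W[r['mask']];p=p[~np.isnan(p[:,0])]
            print(cam,q,round(r['score'],2),np.round(r['xy']),np.percentile(p,2,0),np.percentile(p,98,0))
E
```

```text
[ 0.198 -0.513  0.404] [[ 0.933  0.36  -0.   ]
 [ 0.36  -0.933  0.002]
 [ 0.    -0.002 -1.   ]] 0.0
scene rack 0.76 [292. 215.] [ 0.428 -0.093 -0.001] [0.625 0.123 0.191]
scene rack 0.72 [369. 211.] [ 0.43  -0.283 -0.   ] [ 0.524 -0.202  0.062]
scene bar 0.78 [272. 207.] [ 0.613 -0.184  0.003] [0.633 0.09  0.042]
scene amber_bottle 0.67 [254. 190.] [ 0.682 -0.013  0.008] [0.725 0.035 0.127]
scene powder_jar 0.87 [281. 177.] [ 0.48  -0.267 -0.001] [0.869 0.105 0.19 ]
scene beaker_3 0.58 [227. 248.] [ 0.484  0.194 -0.001] [0.578 0.292 0.072]
scene beaker_3 0.49 [289. 217.] [ 0.428 -0.015  0.001] [0.616 0.125 0.191]
scene crucible_1 0.69 [201. 264.] [0.462 0.324 0.005] [0.511 0.367 0.044]
scene vial_1 0.7 [250. 262.] [ 0.416  0.211 -0.   ] [0.465 0.251 0.05 ]
scene vial_1 0.29 [226. 246.] [0.484 0.235 0.005] [0.543 0.292 0.073]
scene timer 0.91 [192. 296.] [0.374 0.392 0.003] [0.437 0.458 0.021]
side rack 0.79 [354. 155.] [ 0.432 -0.302 -0.001] [ 0.511 -0.201  0.134]
side rack 0.65 [297. 203.] [ 0.429 -0.019 -0.001] [0.507 0.128 0.193]
side bar 0.67 [286. 165.] [ 0.614 -0.185  0.   ] [0.663 0.092 0.044]
side amber_bottle 0.72 [261. 156.] [ 0.684 -0.011  0.002] [0.729 0.038 0.128]
side powder_jar 0.61 [279. 137.] [ 0.697 -0.132  0.01 ] [ 0.75  -0.081  0.083]
side beaker_3 0.81 [244. 234.] [ 0.485  0.229 -0.002] [0.549 0.294 0.073]
side crucible_1 0.62 [231. 257.] [0.465 0.327 0.003] [0.509 0.369 0.044]
side crucible_1 0.4 [297. 201.] [ 0.429 -0.029 -0.001] [0.556 0.128 0.193]
side timer 0.87 [227. 301.] [0.375 0.389 0.001] [0.441 0.456 0.022]
```

Run:
```python
from h import *
np.set_printoptions(precision=3,suppress=True)
im=cv2.imread('pics/scene0.png');im2=cv2.imread('pics/side0.png')
a=cv2.resize(im[130:330,150:450],(600,400))
cv2.imwrite('pics/crop1.png',cv2.resize(im[140:300,200:420],(800,582)))
cv2.imwrite('pics/crop2.png',cv2.resize(im2[110:280,220:440],(776,600)))
for c in ['scene','side']:
    W=np.load(c+'W.npy')
    def box(lo,hi):
        m=np.all((W>lo)&(W<hi),-1);return W[m]
    for z0,z1 in [(.186,.2),(.1,.185),(.004,.02)]:
        p=box([.4,-.01,z0],[.53,.16,z1]);
        if len(p)<10: print(c,len(p));continue
        print(c,'rack',z0,len(p),np.percentile(p,[1,99],0).ravel(),cv2.minAreaRect(p[:,:2].astype(np.float32)*1000))
    p=box([.58,-.22,.037],[.67,.13,.05]);print('bar',len(p),cv2.minAreaRect(p[:,:2].astype(np.float32)*1000),np.percentile(p,[1,99],0).ravel())
    E=np.array(calibration(c)['extrinsics']);print('cam',-E[:3,:3].T@E[:3,3])
    p=box([.38,-.35,.01],[.56,-.13,.3]);print('look-alike',np.percentile(p,[1,99],0).ravel())
```

```text
scene rack 0.186 281 [0.427 0.051 0.186 0.482 0.128 0.193] ((454.8674621582031, 90.10917663574219), (56.61445236206055, 78.68744659423828), 0.3859281837940216)
scene rack 0.1 649 [0.427 0.061 0.101 0.482 0.115 0.182] ((454.5462341308594, 87.74653625488281), (57.09950256347656, 57.066165924072266), 89.77408599853516)
scene rack 0.004 197 [0.414 0.055 0.004 0.496 0.13  0.02 ] ((458.194580078125, 101.89596557617188), (111.62133026123047, 122.67898559570312), 23.532398223876953)
bar 190 ((625.723388671875, -51.42596435546875), (283.1803283691406, 27.470340728759766), 88.65647888183594) [ 0.612 -0.19   0.037  0.638  0.089  0.043]
cam [-0.422  0.875  0.741]
look-alike [ 0.431 -0.35   0.011  0.559 -0.203  0.296]
side rack 0.186 395 [0.429 0.054 0.187 0.481 0.129 0.195] ((457.4582824707031, 91.48051452636719), (77.33356475830078, 59.24878692626953), 87.85456848144531)
side rack 0.1 218 [0.429 0.065 0.102 0.48  0.117 0.182] ((455.2970886230469, 90.40520477294922), (53.88844299316406, 53.545169830322266), 0.5210154056549072)
side rack 0.004 142 [ 0.404 -0.002  0.004  0.527  0.153  0.02 ] ((465.0180358886719, 74.44215393066406), (126.95378875732422, 162.77711486816406), 1.621797800064087)
bar 341 ((625.8287353515625, -48.98435974121094), (283.61395263671875, 22.036865234375), 89.04242706298828) [ 0.614 -0.188  0.037  0.637  0.092  0.045]
cam [0.113 0.57  1.103]
look-alike [ 0.433 -0.35   0.014  0.558 -0.202  0.293]
```

View pics/scene0.png

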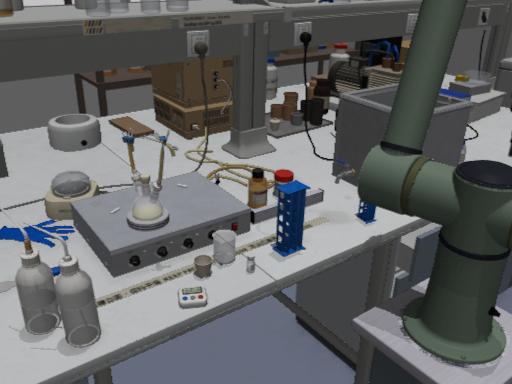

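View pics/crop2.png

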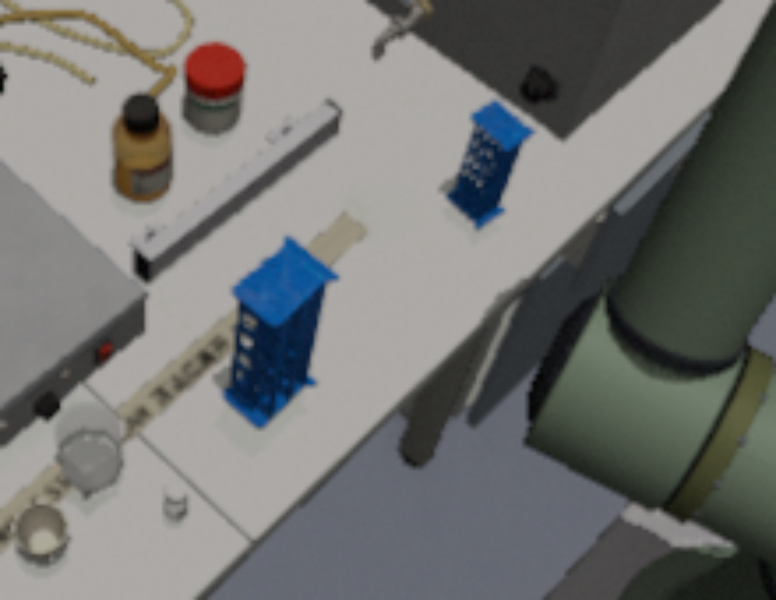

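The big rack (scene 292,215; 190 mm high) is the target. The small look-alike at (369,211) is ruled out. The crop shows the holes facing +y, with about 0.45 m ahead of it free up to the small rack at y<-0.2. The bar front is at x≈0.614.

Call:
{"name": "move_arm", "arguments": {
  "grip": [-1,-1,-1,-1,-1,-1,-1,-1,-1,-1,-1,-1,-1,-1,-1,-1,-1,-1],
  "delta_pos": [
    [0,0,-3],
    [4,-4.5,-3],
    [8,-9,-3],
    [12,-13.5,-3],
    [16,-18,-3],
    [20,-22.5,-3],
    [24,-27,-3],
    [28,-31.5,-3],
    [32,-36,-3],
    [36,-40.5,-3],
    [40,-45,-3],
    [44,-50,-3],
    [47,-53,-3],
    [49,-55.4,-3],
    [49,-55.4,-3],
    [49,-55.4,-3],
    [49,-55.4,-3],
    [49,-55.4,-3]
  ],
  "yaw": [0,0.03,0.06,0.09,0.12,0.15,0.18,0.21,0.24,0.27,0.3,0.33,0.35,0.368,0.368,0.368,0.368,0.368]
}}

```text
time_s: 3.15
ee_pos: [0.4605, 0.1124, 0.4347]
orientation: [[0.997, 0.072, -0.005], [0.072, -0.996, 0.044], [-0.001, -0.044, -0.999]]
force: [0.2, -0.2, -0.4]
grip_width: 0.0002
grasp_force: 0.0
```

Call:
{"name": "move_arm", "arguments": {
  "grip": [-1,-1,-1],
  "delta_pos": [
    [0,0,0],
    [0,0,0],
    [0,0,0]
  ],
  "yaw": [0,0,0]
}}

```text
time_s: 3.52
ee_pos: [0.4607, 0.1128, 0.4345]
orientation: [[0.997, 0.073, -0.005], [0.073, -0.996, 0.044], [-0.002, -0.044, -0.999]]
force: [0.4, -0.4, -0.1]
grip_width: -0.0003
grasp_force: 0.0
```

Run:
```python
from workcell import *
print(state()['qpos'])
```

```text
[  4.12983399   9.44773283 -18.83868251  61.80455166   2.52292393
 179.94261523]
```

Call:
{"name": "move_arm", "arguments": {
  "grip": [-1,-1,-1,-1,-1,-1,-1,-1,-1,-1,-1,-1,-1,-1,-1,-1,-1,-1],
  "delta_pos": [
    [0,-3,0.2],
    [0,-6.2,0.3],
    [0,-6.2,0.3],
    [0,-6.2,0.3],
    [0,-6.2,0.3],
    [0,-6.2,0.3],
    [0,-6.2,0.3],
    [0,-6.2,0.3],
    [0,-6.2,0.3],
    [0,-6.2,0.3],
    [0,-6.2,0.3],
    [0,-6.2,0.3],
    [0,-6.2,0.3],
    [0,-6.2,0.3],
    [0,-6.2,0.3],
    [0,-6.2,0.3],
    [0,-6.2,0.3],
    [0,-6.2,0.3]
  ],
  "yaw": [-0.18,-0.36,-0.54,-0.72,-0.9,-1.08,-1.26,-1.44,-1.62,-1.8,-1.98,-2.16,-2.34,-2.52,-2.7,-2.88,-3.06,-3.07]
}}

```text
time_s: 5.78
ee_pos: [0.4562, 0.1747, 0.4342]
orientation: [[-1.0, 0.0, -0.005], [-0.0, 0.999, 0.044], [0.005, 0.044, -0.999]]
force: [0.8, 0.1, 1.3]
grip_width: -0.0001
grasp_force: 0.0
```

Run:
```python
from workcell import *
s=state();print(s['qpos'],s['ee_pos'],s['orientation'])
```

```text
[ 11.61430216  10.84987909 -17.15394387  61.76397208   2.51254002
  11.6217921 ] [0.45622696 0.17473411 0.43421105] [[-9.99988181e-01  1.48218693e-04 -4.85964754e-03]
 [-6.45607258e-05  9.99042264e-01  4.37555810e-02]
 [ 4.86147868e-03  4.37553775e-02 -9.99030446e-01]]
```

Call:
{"name": "move_arm", "arguments": {
  "grip": [-1,-1,-1,-1,-1,-1,-1],
  "delta_pos": [
    [0,-0.1,3],
    [0,-0.2,6],
    [0,-0.4,8.3],
    [0,-1,8.3],
    [0,-2,8.2],
    [0,-2.7,8.2],
    [0,-2.7,8.2]
  ],
  "yaw": [0,0,0,0,0,0,0]
}}

```text
time_s: 6.65
ee_pos: [0.4562, 0.1507, 0.352]
orientation: [[-1.0, 0.0, -0.003], [0.0, 0.999, 0.044], [0.003, 0.044, -0.999]]
force: [-0.2, 0.2, 0.5]
grip_width: -0.0002
grasp_force: 0.0
```

Run:
```python
from h import *
im,d=get_image('scene');save('s1.png',cv2.resize(im[130:280,200:420],(800,545)))
```

```text
(no output)
```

View pics/s1.png

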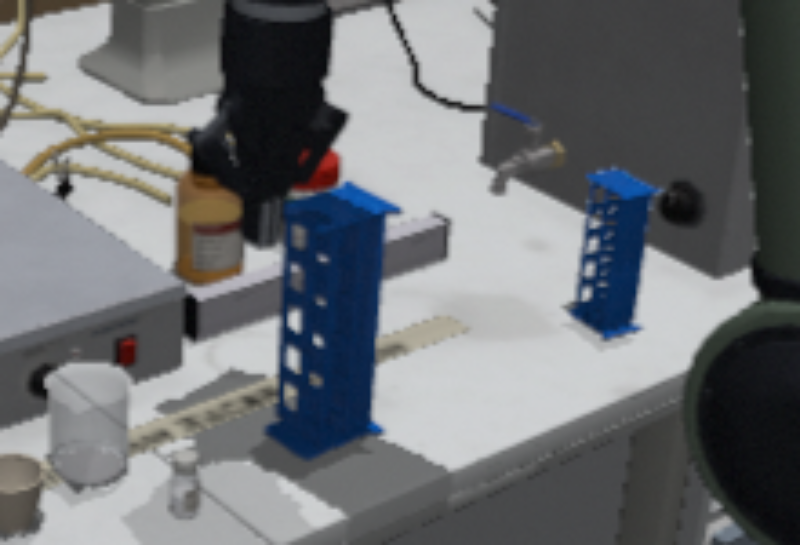

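Call:
{"name": "move_arm", "arguments": {
  "grip": [-1,-1,-1,-1,-1,-1,-1,-1,-1,-1,-1,-1,-1],
  "delta_pos": [
    [0,-0.7,0],
    [0,-1.4,-0.1],
    [0,-2,-0.1],
    [0,-2.6,-0.1],
    [0,-3.2,-0.1],
    [0,-3.8,-0.2],
    [0,-4.4,-0.2],
    [0,-5,-0.2],
    [0,-5.6,-0.2],
    [0,-6.2,-0.3],
    [0,-6.8,-0.3],
    [0,-7.4,-0.3],
    [0,-8,-0.4]
  ],
  "yaw": [0,0,0,0,0,0,0,0,0,0,0,0,0]
}}

```text
time_s: 8.32
ee_pos: [0.4559, 0.0708, 0.3516]
orientation: [[-1.0, -0.001, -0.005], [-0.001, 0.999, 0.044], [0.005, 0.044, -0.999]]
force: [0.3, 0.1, -0.0]
grip_width: -0.0004
grasp_force: 0.0
```

Run:
```python
from h import *
im,d=get_image('scene');save('s2.png',cv2.resize(im[130:280,200:420],(800,545)))
```

```text
(no output)
```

View pics/s2.png

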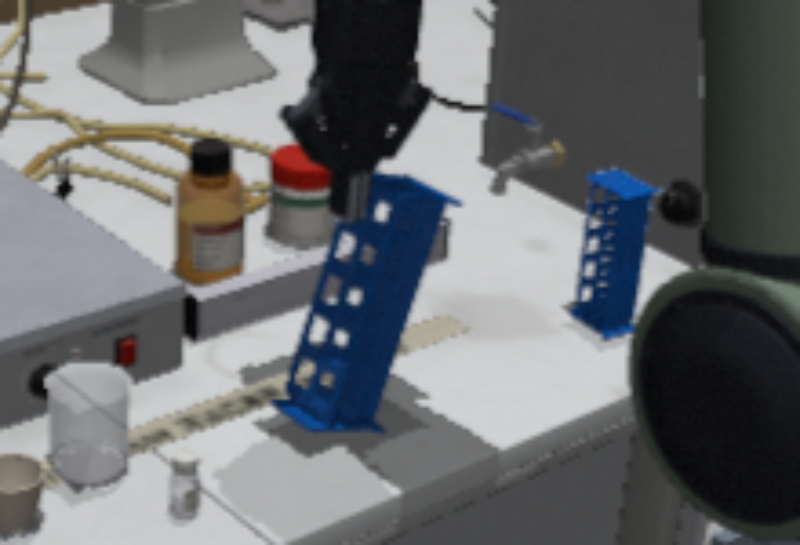

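It is tilting near balance, with the heel holding (crop 290–380, 410). I'll continue gently.

Call:
{"name": "move_arm", "arguments": {
  "grip": [-1,-1,-1,-1,-1,-1,-1,-1,-1,-1],
  "delta_pos": [
    [0,-0.5,0],
    [0,-1,0],
    [0,-1.5,-0.1],
    [0,-2,-0.1],
    [0,-2.5,-0.1],
    [0,-3,-0.1],
    [0,-3.3,-0.1],
    [0,-3.3,-0.1],
    [0,-3.3,-0.1],
    [0,-3.3,-0.1]
  ],
  "yaw": [0,0,0,0,0,0,0,0,0,0]
}}

```text
time_s: 9.62
ee_pos: [0.4561, 0.0383, 0.3512]
orientation: [[-1.0, -0.002, -0.005], [-0.002, 0.999, 0.044], [0.005, 0.044, -0.999]]
force: [0.2, 0.7, 0.2]
grip_width: 0.0002
grasp_force: 0.0
```

```bash
cat > m.py <<'E'
from h import *
import sys
np.set_printoptions(precision=4,suppress=True)
n=sys.argv[1]
for cam in ['side','scene']:
    im,d=get_image(cam);W=world(cam,d)
    save(f'{n}_{cam}.png',cv2.resize(im[110:270,220:440],(800,582)))
    hsv=cv2.cvtColor(im,cv2.COLOR_RGB2HSV);blue=cv2.inRange(hsv,(105,120,40),(125,255,255))>0
    def box(lo,hi,m): return W[m&np.all((W>lo)&(W<hi),-1)]
    p=box([.36,-.19,.064],[.66,.1,.09],blue)   # end plates' top edges
    q=box([.36,-.19,.05],[.66,.1,.066],blue)
    for nm,x in(('rack ends',p),('shelf',q)):
        if len(x)>5: print(cam,nm,len(x),cv2.minAreaRect(x[:,:2].astype(np.float32)*1000),np.percentile(x,[1,50,99],0).round(3).tolist())
    for lo,hi in ((-.19,-.04),(-.04,.1)):
        x=p[(p[:,1]>lo)&(p[:,1]<hi)]
        if len(x)>3: print('  plate',np.percentile(x,[3,50,97],0).round(4).tolist())
    b=box([.59,-.18,.036],[.65,.08,.046],~blue)
    # bar front edge: per y-bin minimum x
    ys=np.arange(-.17,.08,.025);e=[(y+.0125,np.percentile(b[(b[:,1]>=y)&(b[:,1]<y+.025),0],5)) for y in ys if ((b[:,1]>=y)&(b[:,1]<y+.025)).sum()>4]
    if len(e)>2: e=np.array(e);print(cam,'bar front x=a*y+b',np.polyfit(e[:,0],e[:,1],1))
E
python3 m.py f
```

```text
side rack ends 145 ((453.7622375488281, -42.43384552001953), (193.09735107421875, 51.11259460449219), 89.90667724609375) [[0.429, -0.137, 0.064], [0.453, -0.049, 0.066], [0.479, 0.054, 0.079]]
side shelf 476 ((455.326904296875, -41.01536560058594), (53.38214874267578, 190.70338439941406), 0.3263341784477234) [[0.429, -0.134, 0.053], [0.454, -0.035, 0.062], [0.482, 0.053, 0.066]]
  plate [[0.4308, -0.1363, 0.0641], [0.4531, -0.1302, 0.0658], [0.4787, -0.0488, 0.0777]]
  plate [[0.4292, -0.0219, 0.0641], [0.4522, 0.0492, 0.0669], [0.4774, 0.0538, 0.0774]]
side bar front x=a*y+b [-0.0113  0.6174]
scene rack ends 142 ((451.26806640625, -45.205230712890625), (53.40507888793945, 196.40594482421875), 0.9411172866821289) [[0.428, -0.142, 0.064], [0.454, -0.03, 0.069], [0.478, 0.052, 0.078]]
scene shelf 465 ((455.3009033203125, -44.23968505859375), (195.7456817626953, 59.45576477050781), 89.73228454589844) [[0.427, -0.139, 0.051], [0.452, -0.045, 0.061], [0.482, 0.052, 0.065]]
  plate [[0.4323, -0.1407, 0.0641], [0.4561, -0.1358, 0.0694], [0.4775, -0.0726, 0.0765]]
  plate [[0.4293, -0.0321, 0.0641], [0.451, 0.049, 0.0692], [0.4759, 0.0522, 0.0772]]
scene bar front x=a*y+b [0.0174 0.6157]
```

View pics/f_scene.png

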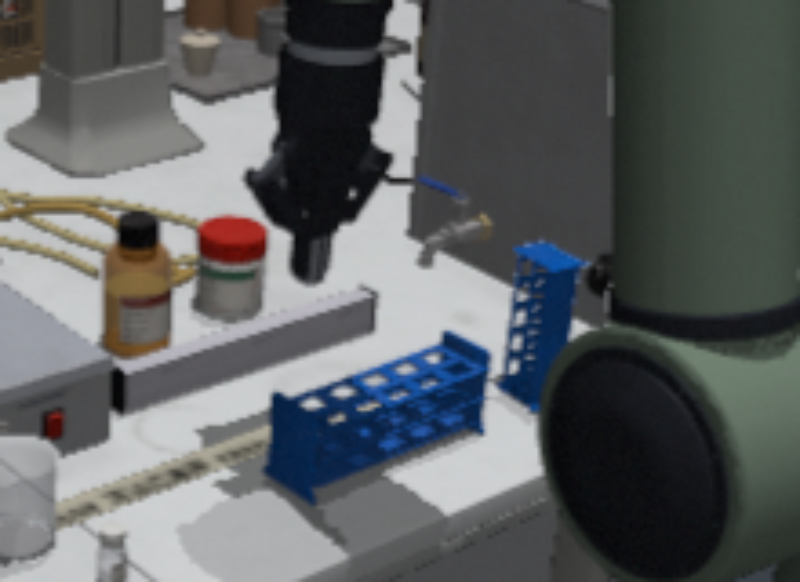

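The rack is down on its feet, with its top up (crop 270–490, 330–500). It sits at x 0.426–0.486, y −0.14…0.053. Next I'll go to its robot side and push low with half-open fingers.

Call:
{"name": "move_arm", "arguments": {
  "grip": [0,0,0,0,0,0,0,0,0,0,0,0],
  "delta_pos": [
    [3,-3.5,-0.2],
    [6,-7,-0.3],
    [7.8,-8.8,-0.4],
    [7.8,-8.8,-0.4],
    [7.8,-9,3],
    [7.8,-9.1,6],
    [7.8,-9.2,9],
    [7.7,-9.4,12],
    [7.7,-9.5,14],
    [7.7,-9.5,15.8],
    [7.7,-9.5,15.8],
    [7.7,-9.5,15.8]
  ],
  "yaw": [0,0,0,0,0,0,0,0,0,0,0,0]
}}

```text
time_s: 11.22
ee_pos: [0.3791, -0.0497, 0.1899]
orientation: [[-1.0, -0.002, -0.004], [-0.002, 0.999, 0.044], [0.004, 0.044, -0.999]]
force: [-0.4, 0.3, 0.5]
grip_width: 0.0425
grasp_force: 0.0
```

```bash
python3 m.py g | cut -c1-150; python3 -c "
from workcell import *
print(state()['qpos'])"
```

```text
side rack ends 116 ((453.69158935546875, -42.262908935546875), (194.18406677246094, 50.646244049072266), 89.2852783203125) [[0.43, -0.135, 0.064], [0.
side shelf 404 ((455.6953125, -40.89893341064453), (53.70866775512695, 190.51718139648438), 0.2546157240867615) [[0.429, -0.134, 0.053], [0.457, -0.02
  plate [[0.4326, -0.1354, 0.0643], [0.4609, -0.0912, 0.0655], [0.4779, -0.0478, 0.0767]]
  plate [[0.4299, -0.0294, 0.0641], [0.4546, 0.0432, 0.0668], [0.4779, 0.0543, 0.0771]]
side bar front x=a*y+b [0.0148 0.6173]
scene rack ends 82 ((454.8331604003906, -6.3622894287109375), (115.15115356445312, 137.52706909179688), 52.95439529418945) [[0.37, -0.091, 0.064], [0.
scene shelf 264 ((434.7491149902344, -27.54674530029297), (98.3746337890625, 162.1595001220703), 0.5898815989494324) [[0.413, -0.103, 0.051], [0.455, 
  plate [[0.3723, -0.0273, 0.0641], [0.4482, 0.0489, 0.0704], [0.4757, 0.0531, 0.0857]]
scene bar front x=a*y+b [0.0147 0.6155]
[-19.38606897  19.73401792 -49.7292649   21.53656116   2.28275426
 -19.51312487]
```

View pics/g_scene.png

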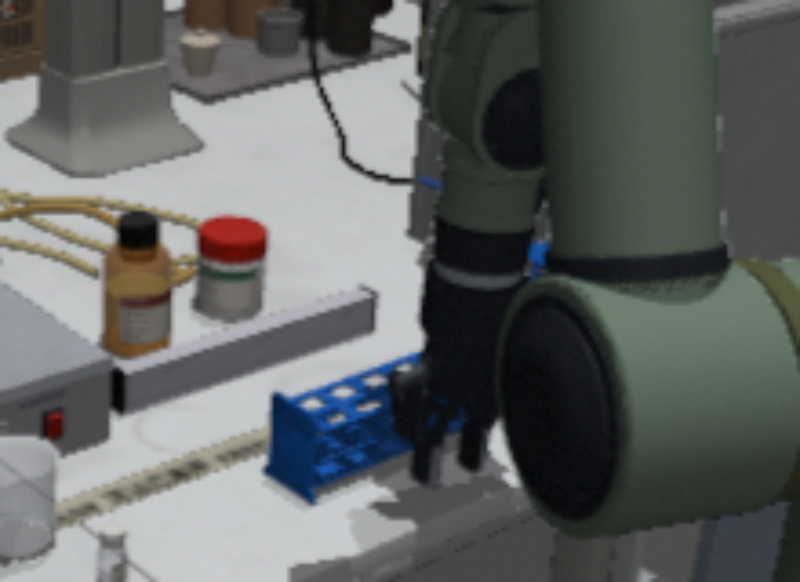

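Call:
{"name": "move_arm", "arguments": {
  "grip": [0,0,0,0,0,0,0,0,0,0,0,0,0,0,0,0,0,0,0,0],
  "delta_pos": [
    [-1,0,0],
    [-2.2,0,0],
    [-3.2,0,0],
    [-3.7,0,0],
    [-4.2,0,0],
    [-4.9,0,0],
    [-5.7,0,0],
    [-6.5,0,0],
    [-7.3,0,0],
    [-8.1,0,0],
    [-8.9,0,0],
    [-9.7,0,0],
    [-10.5,0,0],
    [-11.3,0,0],
    [-12.1,0,0],
    [-12.9,0,0],
    [-13.7,0,0],
    [-14.5,0,0],
    [-15.1,0,0],
    [-15.5,0,0]
  ],
  "yaw": [0.005,0.01,0.015,0.015,0.015,0.015,0.015,0.015,0.015,0.015,0.015,0.015,0.015,0.015,0.015,0.015,0.015,0.015,0.015,0.015]
}}

```text
time_s: 13.82
ee_pos: [0.5338, -0.0497, 0.1888]
orientation: [[-1.0, 0.014, -0.005], [0.013, 0.999, 0.044], [0.005, 0.044, -0.999]]
force: [-1.7, -0.1, 1.3]
grip_width: 0.0429
grasp_force: 0.3
```

```bash
python3 m.py k | cut -c1-230
```

```text
side rack ends 141 ((561.614501953125, -6.043491363525391), (121.47852325439453, 73.18507385253906), 88.55690002441406) [[0.529, -0.053, 0.064], [0.569, 0.025, 0.067], [0.597, 0.054, 0.086]]
side shelf 176 ((573.3623657226562, -6.404731750488281), (122.35420227050781, 53.22431182861328), 89.7818374633789) [[0.548, -0.064, 0.05], [0.58, 0.008, 0.063], [0.6, 0.055, 0.066]]
  plate [[0.5721, -0.0654, 0.0648], [0.5844, -0.0484, 0.066], [0.597, -0.0415, 0.0681]]
  plate [[0.5364, -0.026, 0.0642], [0.5674, 0.0285, 0.0668], [0.596, 0.0539, 0.0809]]
side bar front x=a*y+b [-0.0582  0.6136]
scene rack ends 130 ((545.521728515625, -37.10779571533203), (195.7593231201172, 61.30767822265625), 74.0031509399414) [[0.521, -0.134, 0.064], [0.558, 0.033, 0.068], [0.595, 0.053, 0.087]]
scene shelf 130 ((555.5781860351562, -39.793701171875), (195.39952087402344, 71.47898864746094), 73.00022888183594) [[0.526, -0.137, 0.05], [0.569, 0.017, 0.062], [0.6, 0.053, 0.066]]
  plate [[0.5212, -0.1373, 0.0647], [0.5464, -0.09, 0.0676], [0.5517, -0.0506, 0.0883]]
  plate [[0.5415, -0.0093, 0.0642], [0.5619, 0.0396, 0.0675], [0.5926, 0.0527, 0.0813]]
scene bar front x=a*y+b [-0.0447  0.6115]
```

View pics/k_side.png

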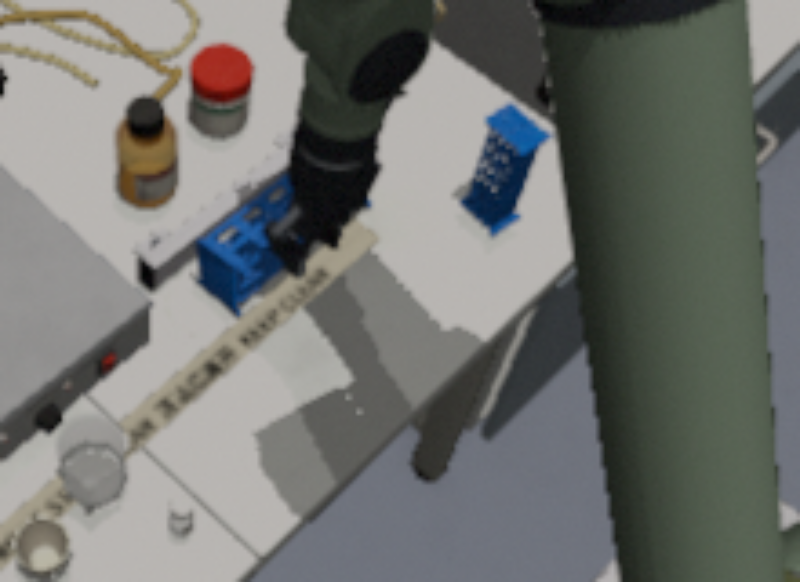

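The rack is upright, parallel to the bar and about 14 mm short of it (crop 200–370, 180–310). I'll close in.

Call:
{"name": "move_arm", "arguments": {
  "grip": [0,0,0,0,0],
  "delta_pos": [
    [-0.4,0,0],
    [-0.8,0,0],
    [-1.1,0,0],
    [-1.2,0,0],
    [-1.2,0,0]
  ],
  "yaw": [0,0,0,0,0]
}}

```text
time_s: 14.55
ee_pos: [0.5455, -0.0499, 0.1887]
orientation: [[-1.0, 0.014, -0.005], [0.013, 0.999, 0.044], [0.005, 0.044, -0.999]]
force: [-1.6, 0.4, -0.4]
grip_width: 0.0428
grasp_force: 0.1
```

Call:
{"name": "move_arm", "arguments": {
  "grip": [0,0,0],
  "delta_pos": [
    [-0.1,0,0],
    [-0.2,0,0],
    [-0.2,0,0]
  ],
  "yaw": [0,0,0]
}}

```text
time_s: 14.92
ee_pos: [0.5475, -0.0498, 0.1888]
orientation: [[-1.0, 0.014, -0.005], [0.013, 0.999, 0.044], [0.005, 0.044, -0.999]]
force: [-1.3, -0.4, 0.0]
grip_width: 0.0426
grasp_force: 0.3
```

Call:
{"name": "move_arm", "arguments": {
  "grip": [0,0],
  "delta_pos": [
    [-0.1,0,0],
    [-0.1,0,0]
  ],
  "yaw": [0,0]
}}

```text
time_s: 15.18
ee_pos: [0.5485, -0.0499, 0.1887]
orientation: [[-1.0, 0.014, -0.005], [0.013, 0.999, 0.044], [0.005, 0.044, -0.999]]
force: [-1.5, 0.7, 0.1]
grip_width: 0.0427
grasp_force: 0.3
```

Call:
{"name": "move_arm", "arguments": {
  "grip": [0,0],
  "delta_pos": [
    [-0.1,0,0],
    [-0.1,0,0]
  ],
  "yaw": [0,0]
}}

```text
time_s: 15.42
ee_pos: [0.5495, -0.0499, 0.1887]
orientation: [[-1.0, 0.014, -0.005], [0.013, 0.999, 0.044], [0.005, 0.044, -0.999]]
force: [-2.1, -0.4, -0.0]
grip_width: 0.0425
grasp_force: 0.3
```

Call:
{"name": "move_arm", "arguments": {
  "grip": [0,0],
  "delta_pos": [
    [-0.1,0,0],
    [-0.1,0,0]
  ],
  "yaw": [0,0]
}}

```text
time_s: 15.68
ee_pos: [0.5501, -0.0498, 0.1886]
orientation: [[-1.0, 0.014, -0.006], [0.014, 0.999, 0.044], [0.006, 0.044, -0.999]]
force: [-3.4, 0.6, 1.0]
grip_width: 0.0429
grasp_force: 0.3
```

Call:
{"name": "move_arm", "arguments": {
  "grip": [0,0],
  "delta_pos": [
    [-0.05,0,0],
    [-0.05,0,0]
  ],
  "yaw": [0,0]
}}

```text
time_s: 15.92
ee_pos: [0.5505, -0.0497, 0.1886]
orientation: [[-1.0, 0.014, -0.006], [0.014, 0.999, 0.044], [0.006, 0.044, -0.999]]
force: [-4.7, 2.0, 2.0]
grip_width: 0.0427
grasp_force: 0.3
```

Call:
{"name": "move_arm", "arguments": {
  "grip": [0,0],
  "delta_pos": [
    [-0.1,0,0],
    [-0.1,0,0]
  ],
  "yaw": [0,0]
}}

```text
time_s: 16.18
ee_pos: [0.5511, -0.0498, 0.1884]
orientation: [[-1.0, 0.014, -0.007], [0.014, 0.999, 0.044], [0.008, 0.044, -0.999]]
force: [-6.0, 0.5, 1.4]
grip_width: 0.0428
grasp_force: 0.0
```

Call:
{"name": "move_arm", "arguments": {
  "grip": [0,0],
  "delta_pos": [
    [-0.05,0,0],
    [-0.05,0,0]
  ],
  "yaw": [0,0]
}}

```text
time_s: 16.42
ee_pos: [0.5513, -0.0498, 0.1883]
orientation: [[-1.0, 0.014, -0.008], [0.014, 0.999, 0.044], [0.008, 0.044, -0.999]]
force: [-7.4, 1.2, 4.0]
grip_width: 0.0426
grasp_force: 0.1
```

Call:
{"name": "move_arm", "arguments": {
  "grip": [0,0,0],
  "delta_pos": [
    [-0.1,0,0],
    [-0.15,0,0],
    [-0.15,0,0]
  ],
  "yaw": [0,0,0]
}}

```text
time_s: 16.8
ee_pos: [0.5518, -0.0498, 0.188]
orientation: [[-1.0, 0.015, -0.01], [0.015, 0.999, 0.043], [0.011, 0.043, -0.999]]
force: [-9.8, 1.7, 5.2]
grip_width: 0.0426
grasp_force: 0.2
```

Call:
{"name": "move_arm", "arguments": {
  "grip": [0,0,0,0,0,0,0,0,0],
  "delta_pos": [
    [0.5,0,0],
    [1.5,0,0],
    [4,0,0],
    [8,0,0],
    [12,0,0],
    [14,0,-4],
    [14,0,-10],
    [14,0,-16],
    [14,0,-16]
  ],
  "yaw": [0,0,0,0,0,0,0,0,0]
}}

```text
time_s: 17.92
ee_pos: [0.4168, -0.0559, 0.3541]
orientation: [[-1.0, 0.013, 0.006], [0.013, 0.999, 0.04], [-0.006, 0.04, -0.999]]
force: [1.0, -0.3, 0.1]
grip_width: 0.0431
grasp_force: 0.0
```

```bash
python3 m.py z | cut -c1-250
```

```text
side rack ends 124 ((581.8447875976562, -41.028717041015625), (191.6617431640625, 50.55517578125), 89.06526947021484) [[0.556, -0.136, 0.064], [0.581, -0.046, 0.067], [0.607, 0.055, 0.078]]
side shelf 446 ((582.9579467773438, -39.79621887207031), (190.1605987548828, 54.121734619140625), 88.51817321777344) [[0.556, -0.133, 0.052], [0.582, -0.033, 0.062], [0.61, 0.054, 0.066]]
  plate [[0.5564, -0.1355, 0.0642], [0.577, -0.131, 0.0663], [0.6046, -0.0582, 0.0774]]
  plate [[0.5582, -0.0337, 0.064], [0.5821, 0.0502, 0.0669], [0.6062, 0.0549, 0.0777]]
side bar front x=a*y+b [-0.0121  0.62  ]
scene rack ends 126 ((579.1013793945312, -42.16966247558594), (195.1912078857422, 55.64080810546875), 87.2702407836914) [[0.555, -0.139, 0.064], [0.579, -0.054, 0.069], [0.606, 0.054, 0.078]]
scene shelf 414 ((582.31005859375, -41.33924102783203), (194.92640686035156, 62.00163269042969), 87.0619125366211) [[0.555, -0.138, 0.051], [0.579, -0.036, 0.061], [0.612, 0.053, 0.066]]
  plate [[0.5554, -0.1393, 0.0641], [0.5768, -0.1348, 0.0682], [0.6009, -0.0623, 0.0774]]
  plate [[0.5564, -0.0344, 0.0641], [0.5815, 0.0492, 0.0693], [0.6055, 0.0529, 0.0779]]
scene bar front x=a*y+b [-0.0068  0.6197]
```

View pics/z_side.png

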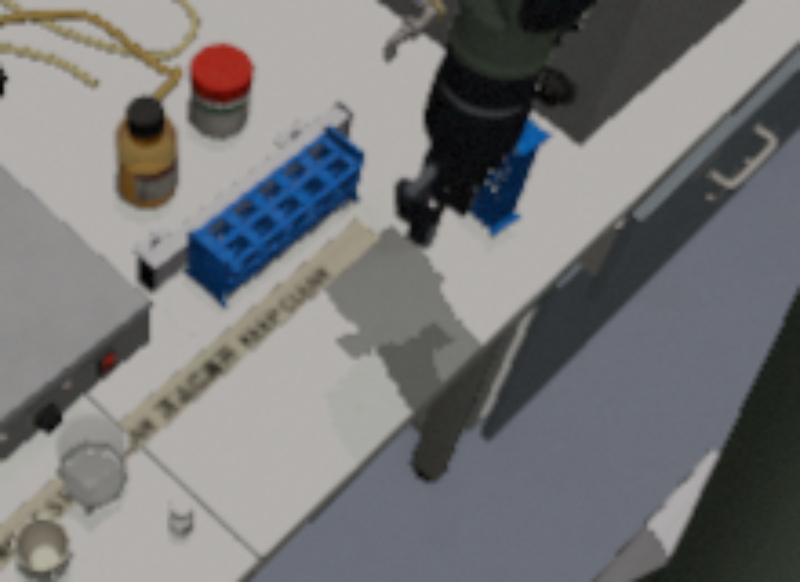

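The rack is on its feet and flush against the bar, within the bar's length (crop 190–360, 130–300). The gripper is clear, and a 10 N press confirmed firm contact.

```bash
python3 -c "
from workcell import *
print(sign_off())"
```

```text
the job is handed in; nothing more can be done
None
```

I tipped the larger rack onto its feet and pushed it back until its long side sat flush against the bar, within the bar's length. The job is handed in at about 18 s; the arm was clear of everything, and the other items looked undisturbed.

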